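# Heft the salt tins for the dough

## Task

Three closed salt tins that look alike stand on the marble pizza counter, one full, one half used and one nearly empty, and only their weight in the hand tells which is which. Stand the lightest one upright on the free half of the red refill tray beside the other empties, leave the middle one standing upright on the counter, and take the heaviest one for the dough: finish while still holding it in the gripper, upright and still, about 15 cm above the open part of the counter, touching nothing else. Do not drop or knock over any tin, and leave all the other things where they are.

Things in the scene. Friction and masses are not known exactly. Their poses are not given: they have to be found in the camera images.
- tin_1_center (a point): one of three closed salt tins that look exactly alike: a round upright tin 62 mm in diameter and 100 mm tall, steel body with white label band, flat blue lid. The point is at its centre, 50 mm above its underside; z is its axis, upward. Their masses are hidden: one of about 0.10 kg, one of about 0.25 kg and one of about 0.43 kg (each within 0.03 kg); which tin has which changes from run to run. At the start all three stand on the counter to the right of the tray
- tin_2_center (a point): one of three closed salt tins that look exactly alike: a round upright tin 62 mm in diameter and 100 mm tall, steel body with white label band, flat blue lid. The point is at its centre, 50 mm above its underside; z is its axis, upward. Their masses are hidden: one of about 0.10 kg, one of about 0.25 kg and one of about 0.43 kg (each within 0.03 kg); which tin has which changes from run to run. At the start all three stand on the counter to the right of the tray
- tin_3_center (a point): one of three closed salt tins that look exactly alike: a round upright tin 62 mm in diameter and 100 mm tall, steel body with white label band, flat blue lid. The point is at its centre, 50 mm above its underside; z is its axis, upward. Their masses are hidden: one of about 0.10 kg, one of about 0.25 kg and one of about 0.43 kg (each within 0.03 kg); which tin has which changes from run to run. At the start all three stand on the counter to the right of the tray
- table: the marble-topped counter, fixed; its top is the work surface at z = 0. Open where the tins and tray stand; 190 to 220 mm tall fixed equipment along its back (beyond x = 0.86) and 200 mm tall boxes along its right (beyond y = -0.5), an 84 mm high stack of pans on its left
- tray: red plastic refill tray on the counter, fixed, 300 mm along its x by 240 mm along its y, floor 4 mm thick, rim 24 mm high in all (walls 5 mm); origin at the centre of its underside, z up. Its far half (+x of the tray) holds two empties, its near half (-x) is free
- tray_free (a point): centre of the free near half of the tray, on the tray's floor (4 mm above the counter), 70 mm from the tray's centre towards its -x side; axes as the tray's
- jar: empty glass jar with steel cap, 68 mm in diameter, 95 mm tall, standing in the far half of the tray; left where it is; the point is the centre of its underside
- squeeze: empty yellow squeeze bottle, 58 mm in diameter, 165 mm tall, standing in the far half of the tray; left where it is; the point is the centre of its underside
- oil: green glass oil bottle, 66 mm in diameter, 260 mm tall, standing at the back right of the counter; left where it is; the point is the centre of its underside
- shaker: glass cheese shaker with steel dome, 74 mm in diameter, 143 mm tall, standing at the back; left where it is; the point is the centre of its underside
- bowl: small steel bowl, 110 mm in diameter, 45 mm high; left where it is; the point is the centre of its underside
- wheel: pizza cutter lying flat near the robot, 210 mm long, 22 mm high, black handle to its -x, wheel to its +x; left where it is; the point lies between them on the underside

How it is judged:
At the end, for the whole second after the job is handed in: Heaviest gripped, still, upright (0.2 rad), its foot 10 to 40 cm above the open counter (x 0.2 to 0.82, y -0.47 to 0.6), touching nothing else; lightest upright, released on the floor of the tray's free half (or 20 mm past it); middle one upright on the counter; others within 30 mm of start (((height (world z) of tin_1_center between 0.15 and 0.45 m and angle between tin_1_center's own z axis and vertical below 0.2 rad and linear speed of tin_1 below 0.04 m/s and contact force between tin_1 and the fingers above 2 N and contact force between tin_1 and tin_2 below 0.1 N and contact force between tin_1 and tin_3 below 0.1 N and contact force between tin_1 and oil below 0.1 N and contact force between tin_1 and shaker below 0.1 N and contact force between tin_1 and squeeze below 0.1 N and contact force between tin_1 and jar below 0.1 N and world x of tin_1_center between 0.2 and 0.82 m and world y of tin_1_center between -0.47 and 0.6 m) or (height (world z) of tin_2_center between 0.15 and 0.45 m and angle between tin_2_center's own z axis and vertical below 0.2 rad and linear speed of tin_2 below 0.04 m/s and contact force between tin_2 and the fingers above 2 N and contact force between tin_2 and tin_1 below 0.1 N and contact force between tin_2 and tin_3 below 0.1 N and contact force between tin_2 and oil below 0.1 N and contact force between tin_2 and shaker below 0.1 N and contact force between tin_2 and squeeze below 0.1 N and contact force between tin_2 and jar below 0.1 N and world x of tin_2_center between 0.2 and 0.82 m and world y of tin_2_center between -0.47 and 0.6 m) or (height (world z) of tin_3_center between 0.15 and 0.45 m and angle between tin_3_center's own z axis and vertical below 0.2 rad and linear speed of tin_3 below 0.04 m/s and contact force between tin_3 and the fingers above 2 N and contact force between tin_3 and tin_1 below 0.1 N and contact force between tin_3 and tin_2 below 0.1 N and contact force between tin_3 and oil below 0.1 N and contact force between tin_3 and shaker below 0.1 N and contact force between tin_3 and squeeze below 0.1 N and contact force between tin_3 and jar below 0.1 N and world x of tin_3_center between 0.2 and 0.82 m and world y of tin_3_center between -0.47 and 0.6 m)) and ((x of tin_1_center in the frame of tray between -0.118 and 0.02 m and y of tin_1_center in the frame of tray between -0.088 and 0.088 m and height (world z) of tin_1_center between 0.05 and 0.058 m and contact force between tin_1 and tray between 0.5 and 1.7 N and angle between tin_1_center's own z axis and vertical below 0.06 rad and linear speed of tin_1 below 0.02 m/s and contact force between tin_1 and the fingers below 0.1 N) or (x of tin_2_center in the frame of tray between -0.118 and 0.02 m and y of tin_2_center in the frame of tray between -0.088 and 0.088 m and height (world z) of tin_2_center between 0.05 and 0.058 m and contact force between tin_2 and tray between 0.5 and 1.7 N and angle between tin_2_center's own z axis and vertical below 0.06 rad and linear speed of tin_2 below 0.02 m/s and contact force between tin_2 and the fingers below 0.1 N) or (x of tin_3_center in the frame of tray between -0.118 and 0.02 m and y of tin_3_center in the frame of tray between -0.088 and 0.088 m and height (world z) of tin_3_center between 0.05 and 0.058 m and contact force between tin_3 and tray between 0.5 and 1.7 N and angle between tin_3_center's own z axis and vertical below 0.06 rad and linear speed of tin_3 below 0.02 m/s and contact force between tin_3 and the fingers below 0.1 N)) and ((height (world z) of tin_1_center below 0.0525 m and contact force between tin_1 and table between 1.7 and 3.3 N and contact force between tin_1 and tray below 0.05 N and angle between tin_1_center's own z axis and vertical below 0.06 rad and linear speed of tin_1 below 0.02 m/s and contact force between tin_1 and the fingers below 0.1 N) or (height (world z) of tin_2_center below 0.0525 m and contact force between tin_2 and table between 1.7 and 3.3 N and contact force between tin_2 and tray below 0.05 N and angle between tin_2_center's own z axis and vertical below 0.06 rad and linear speed of tin_2 below 0.02 m/s and contact force between tin_2 and the fingers below 0.1 N) or (height (world z) of tin_3_center below 0.0525 m and contact force between tin_3 and table between 1.7 and 3.3 N and contact force between tin_3 and tray below 0.05 N and angle between tin_3_center's own z axis and vertical below 0.06 rad and linear speed of tin_3 below 0.02 m/s and contact force between tin_3 and the fingers below 0.1 N)) and distance of each of jar, squeeze, oil, shaker, bowl, wheel from where it was at the start of the episode below 0.03 m); the arm keeps its last pose, push and grip.
It fails at once if a tin is knocked over (tipped more than 0.6 rad) (angle between any of tin_1_center, tin_2_center, tin_3_center's own z axis and vertical above 0.6 rad).
It fails at once if a tin is dropped (falls free faster than 0.6 m/s, about 2 cm of fall) ((contact force between tin_1 and the fingers below 0.01 N and linear speed of tin_1 above 0.6 m/s) or (contact force between tin_2 and the fingers below 0.01 N and linear speed of tin_2 above 0.6 m/s) or (contact force between tin_3 and the fingers below 0.01 N and linear speed of tin_3 above 0.6 m/s)).
It fails at once if another loose thing is pushed away by more than 30 mm (distance of any of jar, squeeze, oil, shaker, bowl, wheel from where it was at the start of the episode above 0.03 m).
It fails at once if a standing bottle, jar, shaker or bowl is knocked over (angle between any of jar, squeeze, oil, shaker, bowl's own z axis and vertical above 0.5 rad).
It also fails if it takes over 69 s, if anything falls off the work surface, if the arm or the gripper's body presses on something with over 40 N, if the wrist force passes 120 N, or if a joint passes its speed limit or range.

## Robot

A 6-joint arm with a two-finger parallel gripper is mounted at the origin on the work surface. World frame = base frame: x ahead of the robot, y to its left, z up, the work surface at z = 0. Lengths are in m, angles in rad, forces in N, time in s.
With the tool pointing down it reaches from about 0.275 to 0.875 m from the base axis. Payload 12.5 kg.
Tool frame: the origin (TCP) lies between the finger pads; the fingertips stand 11 mm ahead of it and the grasp point (between the pads) lies 8 mm behind it; z points along the fingers, y is the direction in which the jaws open and shut (so a half turn about z gives the same grasp; the last joint's range is limited). The gripper opens to 85 mm and grips with 20 to 120 N. Pads are 22 mm wide; open, the fingers measure 114 mm over their backs; the gripper's body (76 mm by 85 mm) begins 54 mm behind the grasp point. The pads swing forward as they close: fully open they stand 13 mm farther back than shut.
Start: joints at [-1.27, 0.351, 1.652, -0, 1.139, -0.085], TCP at [0.207, -0.51, 0.221] pointing down, gripper open.
Joint ranges: [-2.75, 2.75], [-0.79, 2.1], [0.01, 2.65], [-1.57, 4.71], [0.07, 3.14], [-2.87, 2.87]. Speed limits (rad/s): [2.22, 2.22, 2.79, 3.14, 3.14, 3.14].

## Interface

Orientations are given as a unit quaternion [x, y, z, w].
In Python, from station import arm gives the robot as it stands.
- The arm moves only by the tool drive_tool, never from a script. Its argument "deltas" is a list of rows, each an object with "claw": the finger opening in cm, from 0 to 8.54; "travel": the shift along the tool's x, y, z in cm, a list of three; "twist": the turn about the tool's z in degrees. In form: [{"claw": claw, "travel": [dx, dy, dz], "twist": twist}, ...]. A call has 1 to 20 rows; each row shifts and turns the commanded pose from where the row before left it, along the tool's axes as they then stand; what a row does not reach is not made up. A row lasts 1/12 s, in which the tool goes at most 41.7 mm and 7.16 degrees, less where a joint would pass 70% of its speed; a pose out of reach is approached as far as the arm can. A call with a gripper value outside its range is refused whole. The fingers move at their own pace and stop on an object; the grip force is fixed at half the most. Time passes only in rows, so rows that do not move let the fingers close. It gives the time, the measured TCP pose, the force and the opening at its end, in the units of the state.
- arm.observe(): the state, without advancing time (a new reading comes with each control period).
- arm.grab_frame(name): name is "side" or "top" or "wrist"; returns the picture (420x560x3 uint8, red, green, blue); there is no depth.
- arm.camera_params(name): a dict with "mtx" (3x3 intrinsics, pixels), "R" (3x3) and "t" (3): a world point X has camera coordinates R X + t. Camera axes: x right, y down, z forward; pixel columns grow to the right and rows downward; lengths in m; the calibration is good to about 2 mm. A picture is of the moment at which its call begins: read the wrist's pose just before it. camera_params takes no time and is no camera call; for the wrist camera it gives the pose at the moment of the call.
- arm.close_job(): hands the job in, once; it reports no verdict.
Trained networks look in the newest picture that a camera, given by its name, has taken for a name from the list of things; names that differ only in an ending like _2 or _b are one class to them, and where a whole thing is asked for, a point or a joint stands for the part that bears it (a point fixed in the world has none). Each returns a list of dicts, best first, with "p" (0 to 1); they miss things now and then, are a little off and sometimes report something else, mostly with a low value. They report only what shows in the picture. A call takes as long as a camera call.
- arm.spot_in(camera, thing): "xyz" ([x, y, z] in m, in world coordinates, good to about 4 mm: the middle of the surface that is visible of it).
- arm.mark_of(camera, thing): "xyz" ([x, y, z] in m, in world coordinates, good to about 4 mm: a listed point, or the origin of a listed thing).
The state is a dict: "t": time; "q": joint angles; "dq": joint speeds; "tau": joint torques, N m; "position": TCP position; "tcp_rot": TCP orientation; "force": force on the tool from outside, world axes, zero at the start; "ft_torque": the same for the moment, N m; "grip_width": opening from 0.0 (shut) to 1.0 (fully open).
Only numpy, scipy, OpenCV 4.12 (cv2) and the standard library are available. Lean on these libraries where they do the work, as an engineer would, in place of code of your own. Each camera call takes 0.05 s, during which the arm holds its last target. There are 200 camera calls.

## Working session

There is one attempt and no reset: what is moved stays moved. The work goes in short steps, Python scripts to look and compute and a tool call to move; the robot and the scene stay as the last step left them, time stands still between calls to the robot, and variables do not carry over. Pictures are saved under pics/ and viewed, about 8 in all and at most 12, crops included, and the job is handed in when it is done.

Besides the shell and the picture viewer there is one more tool, called after ">>>" by a JSON object that holds its "name" and its "arguments", one argument or row to a line. drive_tool: Moves the arm, as the interface text tells. Its arguments: {"type":"object","properties":{"deltas":{"type":"array"}},"required":["deltas"]}

```bash
mkdir -p pics; ls; cat > h.py <<'E'
from station import arm
import numpy as np, cv2
from scipy.spatial.transform import Rotation as Ro
def save(cam,name):
    im=arm.grab_frame(cam); cv2.imwrite(f'pics/{name}.png',np.ascontiguousarray(im[:,:,::-1])); return im
def st():
    s=arm.observe(); R=Ro.from_quat(s['tcp_rot']).as_matrix()
    print('t',round(s['t'],2),'p',np.round(s['position'],4),'F',np.round(s['force'],2),'T',np.round(s['ft_torque'],2),'g',round(s['grip_width'],3),'q',np.round(s['q'],3)); print(np.round(R,3).tolist()); return s,R
E
python3 - <<'E'
from h import *
st()
for c in ['top','side']:
    save(c,c+'0')
    for n in ['tin_1_center','tray','tray_free','jar','squeeze','oil','shaker','bowl','wheel']:
        print(c,n,[(np.round(d['xyz'],3).tolist(),round(d['p'],2)) for d in arm.mark_of(c,n)][:5])
E
```

```text
pics
t 0.0 p [ 0.2069 -0.5092  0.2207] F [-0.91 -0.12 -0.67] T [ 0.01 -0.02 -0.04] g 1.003 q [-1.27   0.351  1.652 -0.     1.139 -0.085]
[[0.926, 0.376, -0.0], [0.376, -0.926, 0.001], [0.0, -0.001, -1.0]]
top tin_1_center [([0.492, -0.317, 0.046], 0.71)]
top tray [([0.543, 0.3, 0.002], 0.81)]
top tray_free [([0.474, 0.285, 0.003], 0.71)]
top jar [([0.647, 0.257, 0.0], 0.69)]
top squeeze [([0.616, 0.385, 0.003], 0.93), ([0.594, -0.184, 0.05], 0.22)]
top oil [([0.702, -0.386, -0.0], 0.56)]
top shaker [([0.773, -0.083, 0.001], 0.81)]
top bowl [([0.66, 0.053, 0.001], 0.7), ([0.591, -0.184, 0.051], 0.64)]
top wheel [([0.339, -0.198, 0.0], 0.61)]
side tin_1_center [([0.496, -0.317, 0.053], 0.67)]
side tray [([0.544, 0.297, -0.002], 0.71), ([0.668, 0.05, -0.0], 0.42)]
side tray_free [([0.477, 0.28, 0.004], 0.9), ([0.5, -0.007, 0.046], 0.2)]
side jar [([0.646, 0.256, 0.005], 0.65)]
side squeeze [([0.622, 0.378, 0.0], 0.88)]
side oil [([0.7, -0.385, 0.005], 0.82)]
side shaker [([0.769, -0.081, 0.002], 0.84), ([0.5, -0.01, 0.049], 0.64)]
side bowl [([0.665, 0.051, -0.0], 0.92)]
side wheel [([0.34, -0.193, -0.001], 0.75), ([0.648, 0.256, 0.005], 0.41)]
```

```bash
python3 -c "
import cv2,numpy as np
a=cv2.imread('pics/top0.png');b=cv2.imread('pics/side0.png')
cv2.imwrite('pics/both.png',cv2.resize(np.hstack([a,b]),(800,300),interpolation=cv2.INTER_AREA))"
```

```text
(no output)
```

View pics/top0.png

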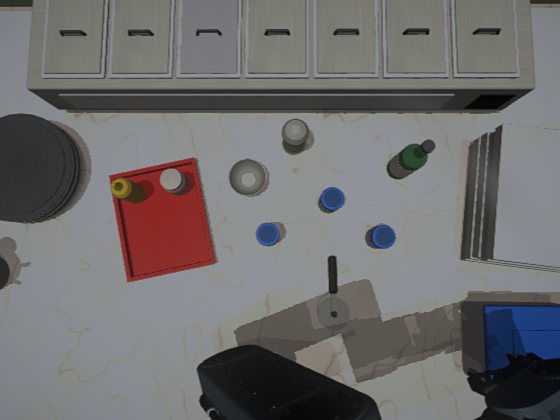

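View pics/side0.png

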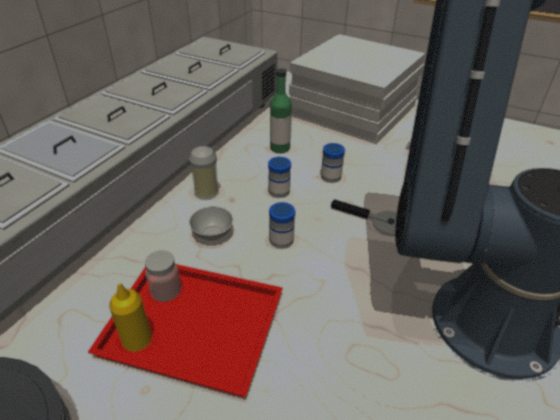

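The top view shows blue lids at about (268,234), (332,199) and (381,237). The tray is at left, with its empties in the far half at (122,188) and (172,181). I'll fit the lids by colour at z=0.10 and cross-check them against the networks.

```bash
cat >> h.py <<'E'
def proj(cam,uv,z):
    P=arm.camera_params(cam); R=np.array(P['R']);t=np.array(P['t']);K=np.array(P['mtx'])
    d=R.T@np.linalg.solve(K,np.array([uv[0],uv[1],1.])); c=-R.T@t
    return c+d*(z-c[2])/d[2]
def lids(cam,im,z=0.1):
    hsv=cv2.cvtColor(np.ascontiguousarray(im),cv2.COLOR_RGB2HSV)
    m=cv2.inRange(hsv,(105,110,40),(128,255,255))
    n,l,s,c=cv2.connectedComponentsWithStats(m)
    for i in range(1,n):
        if 100<s[i,4]: 
            cn=cv2.findContours((l==i).astype(np.uint8),0,1)[0][0]; e=cv2.fitEllipse(cn)
            print(cam,s[i].tolist(),np.round(e[0],1),np.round(e[1],1),np.round(proj(cam,e[0],z),4))
E
python3 - <<'E'
from h import *
for c in ['top','side']:
    im=cv2.imread(f'pics/{c}0.png')[:,:,::-1]; lids(c,im)
P=arm.camera_params('top');print(-np.array(P['R']).T@P['t'])
im=cv2.imread('pics/top0.png'); hsv=cv2.cvtColor(im,cv2.COLOR_BGR2HSV)
m=cv2.inRange(hsv,(0,150,60),(8,255,255))|cv2.inRange(hsv,(172,150,60),(180,255,255))
cn=max(cv2.findContours(m,0,1)[0],key=cv2.contourArea)
for p in cv2.boxPoints(cv2.minAreaRect(cn)): print(p,np.round(proj('top',p,0.024),3))
E
```

```text
top [321, 187, 23, 23, 411] [331.9 198.3] [21.8 22.3] [ 0.5953 -0.1835  0.1   ]
top [256, 223, 23, 23, 410] [267.3 233.9] [21.8 22.1] [ 0.4983 -0.0112  0.1   ]
top [372, 225, 23, 23, 430] [383.  236.2] [22.2 22.8] [ 0.4951 -0.3178  0.1   ]
top [483, 305, 77, 65, 4126] [519.7 333. ] [66. 90.] [ 0.2506 -0.6616  0.1   ]
side [324, 144, 20, 15, 267] [333.3 150.9] [14.9 20.8] [ 0.488  -0.2986  0.1   ]
side [269, 157, 22, 17, 301] [279.2 164.8] [16.1 21.7] [ 0.5876 -0.1663  0.1   ]
side [270, 203, 25, 20, 429] [281.7 212.4] [20.1 25.2] [0.4917 0.004  0.1   ]
[ 0.4460705  -0.04553106  1.19624959]
[106.883224 174.32118 ] [0.672 0.463 0.024]
[194.03499 157.41112] [0.723 0.208 0.024]
[214.74904 264.1681 ] [0.415 0.139 0.024]
[127.597275 281.0782  ] [0.364 0.387 0.024]
```

Tins: A (0.495,-0.317), B (0.594,-0.184), C (0.498,-0.010). The fits agree with the networks to a few mm. The tray is yawed about 14°, with free centre ≈(0.475,0.282). Next I move above A.

>>> {"name": "drive_tool", "arguments": {
  "deltas": [
    {"claw": 8.54,"travel": [3.4,-0.7,0],"twist": 0},
    {"claw": 8.54,"travel": [3.4,-0.7,0],"twist": 0},
    {"claw": 8.54,"travel": [3.4,-0.7,0],"twist": 0},
    {"claw": 8.54,"travel": [3.4,-0.7,0],"twist": 0},
    {"claw": 8.54,"travel": [3.4,-0.7,0],"twist": 0},
    {"claw": 8.54,"travel": [3.4,-0.7,0],"twist": 0},
    {"claw": 8.54,"travel": [3.4,-0.7,0],"twist": 0},
    {"claw": 8.54,"travel": [3.4,-0.7,0],"twist": 0},
    {"claw": 8.54,"travel": [3.4,-0.7,0],"twist": 0},
    {"claw": 8.54,"travel": [3.3,-0.7,0],"twist": 0},
    {"claw": 8.54,"travel": [0,0,0],"twist": 0},
    {"claw": 8.54,"travel": [0,0,0],"twist": 0},
    {"claw": 8.54,"travel": [0,0,0],"twist": 0},
    {"claw": 8.54,"travel": [0,0,0],"twist": 0}
  ]
}}

```text
t: 2.17
position: [0.494, -0.3177, 0.2213]
tcp_rot: [0.982, 0.191, -0.0, -0.0]
force: [-0.6, -0.3, -0.6]
grip_width: 1.0
```

```bash
python3 - <<'E'
from h import *
st(); im=save('wrist','w1'); lids('wrist',im); st()
E
```

```text
t 2.17 p [ 0.494  -0.3177  0.2213] F [-0.61 -0.25 -0.56] T [-0.   -0.01 -0.06] g 1.0 q [-0.651  0.419  1.552 -0.     1.172  0.535]
[[0.927, 0.375, -0.0], [0.375, -0.927, -0.0], [-0.0, -0.0, -1.0]]
wrist [116, 0, 88, 49, 3389] [162.3  20.3] [50.5 92.9] [ 0.5841 -0.1924  0.1   ]
wrist [242, 153, 71, 72, 3688] [277.2 188.8] [69.7 70.7] [ 0.4972 -0.3183  0.1   ]
t 2.22 p [ 0.494  -0.3178  0.2213] F [-0.5  -0.07  0.22] T [ 0.    0.03 -0.01] g 1.004 q [-0.651  0.418  1.552 -0.     1.172  0.535]
[[0.927, 0.375, -0.0], [0.375, -0.927, -0.0], [-0.0, -0.0, -1.0]]
```

The wrist view confirms A within 3 mm of the TCP. Next: descend, grip and lift about 5 cm to weigh it.

>>> {"name": "drive_tool", "arguments": {
  "deltas": [
    {"claw": 8.54,"travel": [0.2,0.1,3.5],"twist": 0},
    {"claw": 8.54,"travel": [0,0,3.5],"twist": 0},
    {"claw": 8.54,"travel": [0,0,3.5],"twist": 0},
    {"claw": 8.54,"travel": [0,0,3],"twist": 0},
    {"claw": 8.54,"travel": [0,0,2.3],"twist": 0},
    {"claw": 8.54,"travel": [0,0,0],"twist": 0},
    {"claw": 8.54,"travel": [0,0,0],"twist": 0},
    {"claw": 5.5,"travel": [0,0,0],"twist": 0},
    {"claw": 5.5,"travel": [0,0,0],"twist": 0},
    {"claw": 5.5,"travel": [0,0,0],"twist": 0},
    {"claw": 5.5,"travel": [0,0,0],"twist": 0},
    {"claw": 5.5,"travel": [0,0,0],"twist": 0},
    {"claw": 5.5,"travel": [0,0,0],"twist": 0},
    {"claw": 5.5,"travel": [0,0,0],"twist": 0},
    {"claw": 5.5,"travel": [0,0,0],"twist": 0}
  ]
}}

```text
t: 3.47
position: [0.4977, -0.318, 0.0657]
tcp_rot: [0.981, 0.192, 0.001, 0.001]
force: [-3.0, 1.4, 9.3]
grip_width: 0.704
```

```bash
python3 - <<'E'
from h import *
st()
E
```

```text
t 3.47 p [ 0.4977 -0.318   0.0657] F [-3.04  1.38  9.27] T [ 0.16  0.46 -0.04] g 0.704 q [-0.647  0.617  1.662 -0.     0.86   0.538]
[[0.927, 0.376, 0.002], [0.376, -0.927, -0.002], [0.002, 0.003, -1.0]]
```

>>> {"name": "drive_tool", "arguments": {
  "deltas": [
    {"claw": 5.5,"travel": [0,0,-0.5],"twist": 0},
    {"claw": 5.5,"travel": [0,0,-1.5],"twist": 0},
    {"claw": 5.5,"travel": [0,0,-2],"twist": 0},
    {"claw": 5.5,"travel": [0,0,-1],"twist": 0},
    {"claw": 5.5,"travel": [0,0,0],"twist": 0},
    {"claw": 5.5,"travel": [0,0,0],"twist": 0},
    {"claw": 5.5,"travel": [0,0,0],"twist": 0}
  ]
}}

```text
t: 4.05
position: [0.4965, -0.317, 0.1125]
tcp_rot: [0.981, 0.192, -0.0, -0.0]
force: [-1.2, 0.4, -4.2]
grip_width: 0.704
```

```bash
cat >> h.py <<'E'
def weigh(n=10):
    F=[]
    for i in range(n):
        arm.grab_frame('side'); F.append(arm.observe()['force'])
    print('F mean',np.round(np.mean(F,0),2),'sd',np.round(np.std(F,0),2)); 
E
python3 - <<'E'
from h import *
st(); weigh(); st()
E
```

```text
t 4.05 p [ 0.4965 -0.317   0.1125] F [-1.18  0.4  -4.23] T [ 0.02 -0.01  0.01] g 0.704 q [-0.647  0.549  1.64   0.     0.954  0.538]
[[0.927, 0.376, -0.001], [0.376, -0.927, 0.001], [-0.001, -0.001, -1.0]]
F mean [ 0.23  0.18 -4.46] sd [0.57 0.56 0.43]
t 4.55 p [ 0.4969 -0.3173  0.1132] F [ 0.24 -0.41 -4.56] T [ 0.01  0.01 -0.04] g 0.704 q [-0.647  0.549  1.639 -0.     0.954  0.538]
[[0.927, 0.376, -0.0], [0.376, -0.927, 0.0], [-0.0, -0.0, -1.0]]
```

A ≈ 0.45 kg, so it is the heaviest. I set it back and go to B.

>>> {"name": "drive_tool", "arguments": {
  "deltas": [
    {"claw": 5.5,"travel": [0,0,2],"twist": 0},
    {"claw": 5.5,"travel": [0,0,1.8],"twist": 0},
    {"claw": 5.5,"travel": [0,0,0.6],"twist": 0},
    {"claw": 5.5,"travel": [0,0,0.4],"twist": 0},
    {"claw": 5.5,"travel": [0,0,0],"twist": 0},
    {"claw": 5.5,"travel": [0,0,0],"twist": 0},
    {"claw": 8.54,"travel": [0,0,0],"twist": 0},
    {"claw": 8.54,"travel": [0,0,0],"twist": 0},
    {"claw": 8.54,"travel": [0,0,0],"twist": 0},
    {"claw": 8.54,"travel": [0,0,0],"twist": 0},
    {"claw": 8.54,"travel": [0,0,0],"twist": 0},
    {"claw": 8.54,"travel": [0,0,-2],"twist": 0},
    {"claw": 8.54,"travel": [0,0,-3.5],"twist": 0},
    {"claw": 8.54,"travel": [0,0,-3.5],"twist": 0},
    {"claw": 8.54,"travel": [0,0,-3],"twist": 0},
    {"claw": 8.54,"travel": [0,0,0],"twist": 0}
  ]
}}

```text
t: 5.88
position: [0.4991, -0.3189, 0.1916]
tcp_rot: [0.981, 0.192, 0.003, 0.004]
force: [0.6, 0.7, 0.6]
grip_width: 1.002
```

```bash
python3 - <<'E'
from h import *
im=save('wrist','w2'); lids('wrist',im); s,R=st()
for T in [(0.595,-0.184),(0.498,-0.0105)]:
    d=np.array([*T,s['position'][2]])-s['position']; print(np.round(R.T@d*100,2))
E
```

```text
wrist [91, 0, 100, 51, 3918] [143.8  21. ] [ 52.5 104.6] [ 0.5816 -0.1935  0.1   ]
wrist [233, 166, 78, 78, 4463] [271.5 204.7] [76.9 77.4] [ 0.497  -0.3162  0.1   ]
t 5.93 p [ 0.4982 -0.3182  0.1885] F [-1.26 -0.37 -0.48] T [0.03 0.02 0.04] g 1.007 q [-0.647  0.456  1.58   0.     1.1    0.538]
[[0.926, 0.376, 0.005], [0.376, -0.926, -0.004], [0.003, 0.005, -1.0]]
[14.02 -8.79 -0.  ]
[ 11.56 -28.52  -0.11]
```

>>> {"name": "drive_tool", "arguments": {
  "deltas": [
    {"claw": 8.54,"travel": [2.8,-1.75,0],"twist": 0},
    {"claw": 8.54,"travel": [2.8,-1.75,0],"twist": 0},
    {"claw": 8.54,"travel": [2.8,-1.75,0],"twist": 0},
    {"claw": 8.54,"travel": [2.8,-1.75,0],"twist": 0},
    {"claw": 8.54,"travel": [2.8,-1.75,0],"twist": 0},
    {"claw": 8.54,"travel": [0,0,0],"twist": 0},
    {"claw": 8.54,"travel": [0,0,0],"twist": 0},
    {"claw": 8.54,"travel": [0,0,0],"twist": 0}
  ]
}}

```text
t: 6.6
position: [0.5932, -0.1836, 0.1842]
tcp_rot: [0.981, 0.192, -0.001, -0.0]
force: [0.8, -0.7, 0.1]
grip_width: 0.999
```

```bash
python3 - <<'E'
from h import *
im=save('wrist','w3'); lids('wrist',im); st()
E
```

```text
wrist [237, 158, 81, 81, 4886] [277.2 198.5] [79.7 80.4] [ 0.5987 -0.1833  0.1   ]
wrist [48, 181, 45, 52, 251] [ 28.8 228.4] [ 93.  125.4] [ 0.5053 -0.0165  0.1   ]
wrist [0, 190, 74, 78, 4736] [ 32.6 228.6] [76.  79.9] [ 0.5062 -0.0192  0.1   ]
wrist [333, 300, 39, 26, 152] [386.5 373. ] [100.9 155.4] [ 0.4846 -0.3347  0.1   ]
wrist [338, 319, 55, 68, 2572] [363.9 350.9] [50.2 64.3] [ 0.4987 -0.3052  0.1   ]
t 6.65 p [ 0.5931 -0.1841  0.1845] F [ 0.52 -0.32 -0.22] T [-0.02  0.04  0.  ] g 1.0 q [-0.376  0.517  1.494 -0.     1.133  0.81 ]
[[0.927, 0.376, -0.001], [0.376, -0.927, 0.0], [-0.001, -0.001, -1.0]]
```

>>> {"name": "drive_tool", "arguments": {
  "deltas": [
    {"claw": 8.54,"travel": [0.3,0.1,3.5],"twist": 0},
    {"claw": 8.54,"travel": [0,0,3.5],"twist": 0},
    {"claw": 8.54,"travel": [0,0,3],"twist": 0},
    {"claw": 8.54,"travel": [0,0,1.9],"twist": 0},
    {"claw": 8.54,"travel": [0,0,0],"twist": 0},
    {"claw": 8.54,"travel": [0,0,0],"twist": 0},
    {"claw": 5.5,"travel": [0,0,0],"twist": 0},
    {"claw": 5.5,"travel": [0,0,0],"twist": 0},
    {"claw": 5.5,"travel": [0,0,0],"twist": 0},
    {"claw": 5.5,"travel": [0,0,0],"twist": 0},
    {"claw": 5.5,"travel": [0,0,0],"twist": 0},
    {"claw": 5.5,"travel": [0,0,0],"twist": 0},
    {"claw": 5.5,"travel": [0,0,0],"twist": 0},
    {"claw": 5.5,"travel": [0,0,0],"twist": 0}
  ]
}}

```text
t: 7.82
position: [0.5979, -0.1837, 0.0686]
tcp_rot: [0.981, 0.192, 0.001, 0.001]
force: [-2.0, 1.5, 8.1]
grip_width: 0.703
```

>>> {"name": "drive_tool", "arguments": {
  "deltas": [
    {"claw": 5.5,"travel": [0,0,-0.5],"twist": 0},
    {"claw": 5.5,"travel": [0,0,-1.5],"twist": 0},
    {"claw": 5.5,"travel": [0,0,-2],"twist": 0},
    {"claw": 5.5,"travel": [0,0,-1],"twist": 0},
    {"claw": 5.5,"travel": [0,0,0],"twist": 0},
    {"claw": 5.5,"travel": [0,0,0],"twist": 0},
    {"claw": 5.5,"travel": [0,0,0],"twist": 0}
  ]
}}

```text
t: 8.4
position: [0.5964, -0.1832, 0.1155]
tcp_rot: [0.981, 0.192, -0.0, -0.0]
force: [-0.3, -0.8, -2.2]
grip_width: 0.704
```

```bash
python3 - <<'E'
from h import *
weigh(14); st()
E
```

```text
F mean [-0.09 -0.23 -2.59] sd [0.5  0.45 0.47]
t 9.1 p [ 0.5969 -0.1833  0.1163] F [-0.18  0.16 -2.47] T [-0.01  0.02  0.01] g 0.701 q [-0.373  0.6    1.538  0.     1.004  0.812]
[[0.927, 0.376, -0.0], [0.376, -0.927, 0.0], [0.0, -0.0, -1.0]]
```

B ≈ 0.26 kg, so it is the middle one. I set it down in place, then move above C.

>>> {"name": "drive_tool", "arguments": {
  "deltas": [
    {"claw": 5.5,"travel": [0,0,2],"twist": 0},
    {"claw": 5.5,"travel": [0,0,1.8],"twist": 0},
    {"claw": 5.5,"travel": [0,0,0.6],"twist": 0},
    {"claw": 5.5,"travel": [0,0,0.4],"twist": 0},
    {"claw": 5.5,"travel": [0,0,0],"twist": 0},
    {"claw": 5.5,"travel": [0,0,0],"twist": 0},
    {"claw": 8.54,"travel": [0,0,0],"twist": 0},
    {"claw": 8.54,"travel": [0,0,0],"twist": 0},
    {"claw": 8.54,"travel": [0,0,0],"twist": 0},
    {"claw": 8.54,"travel": [0,0,0],"twist": 0},
    {"claw": 8.54,"travel": [0,0,0],"twist": 0},
    {"claw": 8.54,"travel": [0,0,-2],"twist": 0},
    {"claw": 8.54,"travel": [0,0,-3.5],"twist": 0},
    {"claw": 8.54,"travel": [0,0,-3.5],"twist": 0},
    {"claw": 8.54,"travel": [0,0,-3],"twist": 0},
    {"claw": 8.54,"travel": [0,0,0],"twist": 0}
  ]
}}

```text
t: 10.43
position: [0.5994, -0.1843, 0.1949]
tcp_rot: [0.981, 0.192, 0.004, 0.003]
force: [1.1, -0.7, 1.6]
grip_width: 0.999
```

>>> {"name": "drive_tool", "arguments": {
  "deltas": [
    {"claw": 8.54,"travel": [-0.5,-3.3,0],"twist": 0},
    {"claw": 8.54,"travel": [-0.5,-3.3,0],"twist": 0},
    {"claw": 8.54,"travel": [-0.5,-3.3,0],"twist": 0},
    {"claw": 8.54,"travel": [-0.4,-3.3,0],"twist": 0},
    {"claw": 8.54,"travel": [-0.4,-3.3,0],"twist": 0},
    {"claw": 8.54,"travel": [-0.4,-3.2,0],"twist": 0},
    {"claw": 8.54,"travel": [0,0,0],"twist": 0},
    {"claw": 8.54,"travel": [0,0,0],"twist": 0},
    {"claw": 8.54,"travel": [0,0,0],"twist": 0}
  ]
}}

```text
t: 11.18
position: [0.4982, -0.0113, 0.1883]
tcp_rot: [0.981, 0.192, 0.0, 0.0]
force: [0.5, 0.1, -0.7]
grip_width: 1.0
```

```bash
python3 - <<'E'
from h import *
im=save('wrist','w4'); lids('wrist',im); st()
E
```

```text
wrist [466, 125, 38, 61, 244] [528.3 166.8] [ 92.3 121.9] [ 0.5942 -0.1723  0.1   ]
wrist [486, 128, 74, 82, 5079] [526.8 168.8] [76.1 86.6] [ 0.5926 -0.1722  0.1   ]
wrist [235, 159, 80, 80, 4758] [274.3 199.3] [78.4 79. ] [ 0.5015 -0.0096  0.1   ]
wrist [527, 278, 33, 43, 299] [547.5 301.4] [30.1 47.5] [ 0.5044 -0.2544  0.1   ]
wrist [550, 310, 10, 36, 233] [555.5 328.4] [ 8.7 37.1] [ 0.4846 -0.2771  0.1   ]
t 11.23 p [ 0.4983 -0.0116  0.1883] F [ 0.89  0.08 -0.4 ] T [-0.03 -0.05 -0.  ] g 0.997 q [-0.117  0.297  1.818 -0.     1.026  1.069]
[[0.927, 0.376, 0.0], [0.376, -0.927, -0.0], [0.0, 0.0, -1.0]]
```

>>> {"name": "drive_tool", "arguments": {
  "deltas": [
    {"claw": 8.54,"travel": [0.2,0,3.5],"twist": 0},
    {"claw": 8.54,"travel": [0,0,3.5],"twist": 0},
    {"claw": 8.54,"travel": [0,0,3],"twist": 0},
    {"claw": 8.54,"travel": [0,0,2.3],"twist": 0},
    {"claw": 8.54,"travel": [0,0,0],"twist": 0},
    {"claw": 8.54,"travel": [0,0,0],"twist": 0},
    {"claw": 5.5,"travel": [0,0,0],"twist": 0},
    {"claw": 5.5,"travel": [0,0,0],"twist": 0},
    {"claw": 5.5,"travel": [0,0,0],"twist": 0},
    {"claw": 5.5,"travel": [0,0,0],"twist": 0},
    {"claw": 5.5,"travel": [0,0,0],"twist": 0},
    {"claw": 5.5,"travel": [0,0,0],"twist": 0},
    {"claw": 5.5,"travel": [0,0,0],"twist": 0},
    {"claw": 5.5,"travel": [0,0,0],"twist": 0}
  ]
}}

```text
t: 12.4
position: [0.5008, -0.0103, 0.0673]
tcp_rot: [0.981, 0.192, 0.002, 0.0]
force: [-1.2, 1.0, 7.5]
grip_width: 0.702
```

>>> {"name": "drive_tool", "arguments": {
  "deltas": [
    {"claw": 5.5,"travel": [0,0,-0.5],"twist": 0},
    {"claw": 5.5,"travel": [0,0,-1.5],"twist": 0},
    {"claw": 5.5,"travel": [0,0,-3],"twist": 0},
    {"claw": 5.5,"travel": [0,0,-2],"twist": 0},
    {"claw": 5.5,"travel": [0,0,0],"twist": 0},
    {"claw": 5.5,"travel": [0,0,0],"twist": 0},
    {"claw": 5.5,"travel": [0,0,0],"twist": 0}
  ]
}}

```text
t: 12.98
position: [0.4993, -0.0102, 0.1352]
tcp_rot: [0.981, 0.192, -0.0, -0.0]
force: [0.0, 0.6, -1.5]
grip_width: 0.701
```

```bash
python3 - <<'E'
from h import *
weigh(14); s,R=st()
d=np.array([0.475,0.282,s['position'][2]])-s['position']; print(np.round(R.T@d*100,2))
E
```

```text
F mean [-0.06  0.08 -0.97] sd [0.5  0.7  0.39]
t 13.68 p [ 0.4996 -0.0102  0.1353] F [ 0.51 -0.13 -0.13] T [-0.01  0.01 -0.01] g 0.702 q [-0.114  0.374  1.862 -0.     0.906  1.071]
[[0.926, 0.376, -0.0], [0.376, -0.926, 0.0], [-0.0, -0.0, -1.0]]
[  8.72 -28.     0.  ]
```

C ≈ 0.10 kg, so it is the lightest. The three weights are consistent. Next I carry C to the tray.

>>> {"name": "drive_tool", "arguments": {
  "deltas": [
    {"claw": 5.5,"travel": [0.5,-1.5,0],"twist": 0},
    {"claw": 5.5,"travel": [0.9,-3,0],"twist": 0},
    {"claw": 5.5,"travel": [0.9,-3,0],"twist": 0},
    {"claw": 5.5,"travel": [0.9,-3,0],"twist": 0},
    {"claw": 5.5,"travel": [0.9,-3,0],"twist": 0},
    {"claw": 5.5,"travel": [0.9,-3,0],"twist": 0},
    {"claw": 5.5,"travel": [0.9,-3,0],"twist": 0},
    {"claw": 5.5,"travel": [0.9,-3,0],"twist": 0},
    {"claw": 5.5,"travel": [0.9,-3,0],"twist": 0},
    {"claw": 5.5,"travel": [0.6,-1.5,0],"twist": 0},
    {"claw": 5.5,"travel": [0.4,-1,0],"twist": 0},
    {"claw": 5.5,"travel": [0,0,0],"twist": 0},
    {"claw": 5.5,"travel": [0,0,0],"twist": 0},
    {"claw": 5.5,"travel": [0,0,0],"twist": 0}
  ]
}}

```text
t: 14.85
position: [0.4749, 0.2808, 0.1352]
tcp_rot: [0.982, 0.191, -0.0, 0.0]
force: [0.8, -0.5, -1.4]
grip_width: 0.705
```

```bash
python3 - <<'E'
from h import *
save('side','s5'); st()
E
```

```text
t 14.9 p [0.475  0.2808 0.1353] F [-0.8  -0.5  -0.68] T [-0.03 -0.02  0.07] g 0.703 q [ 0.45   0.458  1.727 -0.     0.957  1.636]
[[0.927, 0.375, -0.0], [0.375, -0.927, -0.0], [-0.0, 0.0, -1.0]]
```

View pics/s5.png

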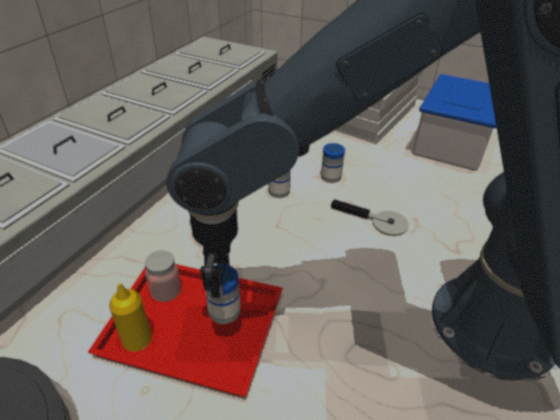

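The side view shows the tin held upright over the free part of the tray, base near (224,320). The jar and squeeze bottle are undisturbed, and the other two tins are standing. I lower the tin gently.

>>> {"name": "drive_tool", "arguments": {
  "deltas": [
    {"claw": 5.5,"travel": [0,0,2],"twist": 0},
    {"claw": 5.5,"travel": [0,0,2.2],"twist": 0},
    {"claw": 5.5,"travel": [0,0,1],"twist": 0},
    {"claw": 5.5,"travel": [0,0,0.6],"twist": 0},
    {"claw": 5.5,"travel": [0,0,0.3],"twist": 0},
    {"claw": 5.5,"travel": [0,0,0.2],"twist": 0},
    {"claw": 5.5,"travel": [0,0,0],"twist": 0},
    {"claw": 5.5,"travel": [0,0,0],"twist": 0},
    {"claw": 5.5,"travel": [0,0,0],"twist": 0}
  ]
}}

```text
t: 15.65
position: [0.4752, 0.2821, 0.073]
tcp_rot: [0.981, 0.192, 0.001, -0.0]
force: [-0.2, -0.0, -0.8]
grip_width: 0.703
```

>>> {"name": "drive_tool", "arguments": {
  "deltas": [
    {"claw": 5.5,"travel": [0,0,0.1],"twist": 0},
    {"claw": 5.5,"travel": [0,0,0.1],"twist": 0},
    {"claw": 5.5,"travel": [0,0,0],"twist": 0},
    {"claw": 5.5,"travel": [0,0,0],"twist": 0}
  ]
}}

```text
t: 15.98
position: [0.4754, 0.2823, 0.0713]
tcp_rot: [0.981, 0.192, 0.001, -0.0]
force: [-2.2, -0.6, 8.8]
grip_width: 0.708
```

>>> {"name": "drive_tool", "arguments": {
  "deltas": [
    {"claw": 8.54,"travel": [0,0,0],"twist": 0},
    {"claw": 8.54,"travel": [0,0,0],"twist": 0},
    {"claw": 8.54,"travel": [0,0,0],"twist": 0},
    {"claw": 8.54,"travel": [0,0,0],"twist": 0},
    {"claw": 8.54,"travel": [0,0,0],"twist": 0},
    {"claw": 8.54,"travel": [0,0,-2],"twist": 0},
    {"claw": 8.54,"travel": [0,0,-3.5],"twist": 0},
    {"claw": 8.54,"travel": [0,0,-3.5],"twist": 0},
    {"claw": 8.54,"travel": [0,0,-3],"twist": 0},
    {"claw": 8.54,"travel": [0,0,0],"twist": 0},
    {"claw": 8.54,"travel": [0,0,0],"twist": 0}
  ]
}}

```text
t: 16.9
position: [0.4754, 0.2822, 0.1917]
tcp_rot: [0.981, 0.192, 0.001, -0.0]
force: [-0.9, 0.2, -0.5]
grip_width: 1.002
```

```bash
python3 - <<'E'
from h import *
im=save('wrist','w6'); lids('wrist',im,0.104); s,R=st()
for c in ['side']:
    save(c,c+'6'); print([(np.round(d['xyz'],3),d['p']) for d in arm.mark_of(c,'tin_1_center')])
d=np.array([0.497,-0.317,s['position'][2]])-s['position']; print(np.round(R.T@d*100,2))
E
```

```text
wrist [235, 164, 79, 80, 4922] [273.9 203.5] [77.8 79.5] [0.4754 0.2832 0.104 ]
t 16.95 p [0.4747 0.2818 0.1901] F [-0.15 -0.3  -0.08] T [-0.   -0.   -0.03] g 0.999 q [0.451 0.389 1.679 0.    1.073 1.636]
[[0.927, 0.376, 0.0], [0.376, -0.927, 0.0], [0.0, -0.0, -1.0]]
[(array([ 0.493, -0.314,  0.054]), 0.79)]
[-2.046e+01  5.632e+01 -1.000e-02]
```

View pics/side6.png

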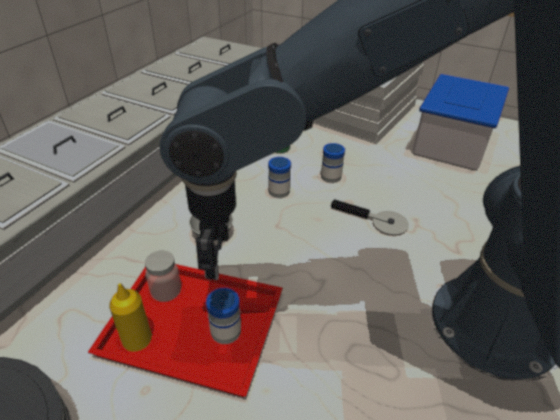

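The lightest tin stands upright on the tray's free half at (0.475,0.283), base near (224,338) in the picture, and is released. I return to A.

>>> {"name": "drive_tool", "arguments": {
  "deltas": [
    {"claw": 8.54,"travel": [-1.3,3.5,0],"twist": 0},
    {"claw": 8.54,"travel": [-1.3,3.5,0],"twist": 0},
    {"claw": 8.54,"travel": [-1.3,3.5,0],"twist": 0},
    {"claw": 8.54,"travel": [-1.3,3.5,0],"twist": 0},
    {"claw": 8.54,"travel": [-1.3,3.5,0],"twist": 0},
    {"claw": 8.54,"travel": [-1.3,3.5,0],"twist": 0},
    {"claw": 8.54,"travel": [-1.3,3.5,0],"twist": 0},
    {"claw": 8.54,"travel": [-1.3,3.5,0],"twist": 0},
    {"claw": 8.54,"travel": [-1.3,3.5,0],"twist": 0},
    {"claw": 8.54,"travel": [-1.3,3.5,0],"twist": 0},
    {"claw": 8.54,"travel": [-1.3,3.5,0],"twist": 0},
    {"claw": 8.54,"travel": [-1.3,3.5,0],"twist": 0},
    {"claw": 8.54,"travel": [-1.3,3.5,0],"twist": 0},
    {"claw": 8.54,"travel": [-1.3,3.5,0],"twist": 0},
    {"claw": 8.54,"travel": [-1.3,3.5,0],"twist": 0},
    {"claw": 8.54,"travel": [-1,3.8,0],"twist": 0},
    {"claw": 8.54,"travel": [0,0,0],"twist": 0},
    {"claw": 8.54,"travel": [0,0,0],"twist": 0},
    {"claw": 8.54,"travel": [0,0,0],"twist": 0},
    {"claw": 8.54,"travel": [0,0,0],"twist": 0}
  ]
}}

```text
t: 18.72
position: [0.4966, -0.3156, 0.1896]
tcp_rot: [0.981, 0.192, -0.0, -0.001]
force: [0.5, 0.1, 0.1]
grip_width: 1.004
```

```bash
python3 - <<'E'
from h import *
im=save('wrist','w7'); lids('wrist',im); s,R=st()
E
```

```text
wrist [97, 0, 100, 48, 3627] [149.7  19.7] [ 49.2 104.5] [ 0.5818 -0.1932  0.1   ]
wrist [239, 164, 79, 79, 4581] [278.1 203.5] [77.8 78.2] [ 0.4974 -0.3176  0.1   ]
t 18.77 p [ 0.4967 -0.3156  0.1899] F [-0.71  0.31  0.1 ] T [ 0.05 -0.01 -0.05] g 1.0 q [-0.645  0.453  1.581  0.     1.109  0.539]
[[0.926, 0.377, -0.001], [0.377, -0.926, 0.001], [-0.0, -0.001, -1.0]]
```

>>> {"name": "drive_tool", "arguments": {
  "deltas": [
    {"claw": 8.54,"travel": [0,0.2,3.5],"twist": 0},
    {"claw": 8.54,"travel": [0,0,3.5],"twist": 0},
    {"claw": 8.54,"travel": [0,0,3],"twist": 0},
    {"claw": 8.54,"travel": [0,0,2.3],"twist": 0},
    {"claw": 8.54,"travel": [0,0,0],"twist": 0},
    {"claw": 8.54,"travel": [0,0,0],"twist": 0},
    {"claw": 5.5,"travel": [0,0,0],"twist": 0},
    {"claw": 5.5,"travel": [0,0,0],"twist": 0},
    {"claw": 5.5,"travel": [0,0,0],"twist": 0},
    {"claw": 5.5,"travel": [0,0,0],"twist": 0},
    {"claw": 5.5,"travel": [0,0,0],"twist": 0},
    {"claw": 5.5,"travel": [0,0,0],"twist": 0},
    {"claw": 5.5,"travel": [0,0,0],"twist": 0},
    {"claw": 5.5,"travel": [0,0,0],"twist": 0}
  ]
}}

```text
t: 19.93
position: [0.4985, -0.3189, 0.0698]
tcp_rot: [0.981, 0.192, 0.001, 0.001]
force: [-1.0, 3.6, 10.5]
grip_width: 0.702
```

>>> {"name": "drive_tool", "arguments": {
  "deltas": [
    {"claw": 5.5,"travel": [0,0,-0.5],"twist": 0},
    {"claw": 5.5,"travel": [0,0,-1.5],"twist": 0},
    {"claw": 5.5,"travel": [0,0,-3],"twist": 0},
    {"claw": 5.5,"travel": [0,0,-3],"twist": 0},
    {"claw": 5.5,"travel": [0,0,-3],"twist": 0},
    {"claw": 5.5,"travel": [0,0,-3],"twist": 0},
    {"claw": 5.5,"travel": [0,0,-1.5],"twist": 0},
    {"claw": 5.5,"travel": [0,0,0],"twist": 0},
    {"claw": 5.5,"travel": [0,0,0],"twist": 0},
    {"claw": 5.5,"travel": [0,0,0],"twist": 0},
    {"claw": 5.5,"travel": [0,0,0],"twist": 0},
    {"claw": 5.5,"travel": [0,0,0],"twist": 0}
  ]
}}

```text
t: 20.93
position: [0.497, -0.3184, 0.2209]
tcp_rot: [0.981, 0.192, -0.001, -0.001]
force: [0.4, 0.0, -3.9]
grip_width: 0.7
```

```bash
python3 - <<'E'
from h import *
weigh(14); s,R=st(); save('side','s8')
for n in ['jar','squeeze','oil','shaker','bowl','wheel','tin_1_center']:
    print(n,[(np.round(d['xyz'],3).tolist(),round(d['p'],2)) for d in arm.mark_of('side',n)][:3])
print(s['dq'])
E
```

```text
F mean [-0.12 -0.07 -4.33] sd [0.38 0.44 0.62]
t 21.63 p [ 0.4975 -0.3187  0.2223] F [ 0.13 -0.41 -4.7 ] T [ 0.03 -0.05  0.03] g 0.701 q [-0.649  0.424  1.541  0.     1.177  0.537]
[[0.927, 0.376, 0.0], [0.376, -0.927, -0.0], [0.0, 0.0, -1.0]]
jar [([0.649, 0.257, 0.004], 0.73)]
squeeze [([0.622, 0.381, -0.001], 0.63)]
oil [([0.699, -0.387, -0.001], 0.81)]
shaker [([0.646, 0.257, 0.0], 0.75), ([0.773, -0.081, -0.001], 0.56)]
bowl [([0.666, 0.048, 0.001], 0.95)]
wheel [([0.34, -0.191, -0.003], 0.69)]
tin_1_center [([0.497, -0.318, 0.204], 0.57)]
[ 0.00080823  0.0005357   0.00020633  0.0001909  -0.00015087 -0.00129755]
```

View pics/s8.png

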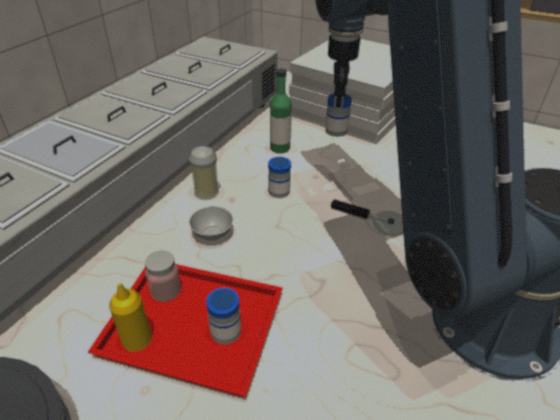

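The picture shows the heaviest tin held upright at (339,115), with its foot about 15 cm up. The middle tin stands at (279,177), the lightest is in the tray at (224,316), and everything else is in place. I hand in.

```bash
python3 -c "
from station import arm
print(arm.close_job())"
```

```text
the job is handed in; nothing more can be done
None
```

I sorted the three tins by weight and handed the job in after about 22 s of robot time; the hand-in gives no verdict.

- **Weights:** I lifted each tin and read the wrist force. The tin farthest right read 4.46 N (heaviest), the middle one 2.59 N (middle weight) and the one nearest the tray 0.97 N (lightest). These match about 0.45, 0.26 and 0.10 kg.
- **Lightest:** it stands upright and released on the tray's free half. The wrist camera measured it at (0.475, 0.283), about 70 mm from the tray's centre towards the free side.
- **Middle:** I set it back on the counter where it was, and it is standing upright.
- **Heaviest:** it is gripped upright and still at (0.498, -0.319), with its foot about 15 cm above the open counter. It read 4.33 N on the second lift.

**Last checks:** the final side picture shows all three as described. The networks put the jar, squeeze bottle, oil, shaker, bowl and cutter within about 6 mm of where they started. The one disagreement was a false best guess for the shaker at the jar's position; its second answer matched its start. Setting down and closing the grip pushed on the counter or tray with about 7 to 11 N, well under the limits.

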